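# Press a dental model carrier down and slide it under the leaf-spring hold-down

## Task

Load the model carrier into the scanning dock: with the fingertips press the carrier down hard on its springy bed (the green thumb pad is there for that) and, while pressing, slide it along the track so that its front tongue passes under the blue keeper bar and the brass leaf spring, all the way home against the red end stop. Then let go, so that it stays clamped there. Do not lift the carrier out of its track, and leave the jar, the loose dental cast and the cup where they stand.

Things in the scene. Friction and masses are not known exactly. Their poses are not given: they have to be found in the camera images.
- dock: Fixed scanning dock on a thin grey mat. Origin on the table surface; x = direction in which the carrier must slide, z up. Base 287 x 130 x 14 mm (x -175 to 112 mm). Two aluminium rails along x, inner faces at y = +-42 mm, outer +-52 mm, tops 44 mm above the table. Red end stop: face at x = 100 mm, top 50 mm above the table.
- bed (a joint): How far (m) the black sprung bed under the carrier is pressed down: 0 up (bed top 36 mm above the table), 0.010 on its hard stop. It moves straight down wherever pressed and springs back. About 9 N starts it, 12 N gives 4 mm (carrier level with the bar's underside), 14 N 7 mm, 16 N 10 mm; 6 to 9 mm passes freely. Carrier home and released: it rises to about 0.004, clamping the carrier.
- leaf (a joint): Angle (rad) of the brass leaf spring, 50 mm wide and 38 mm long, hanging from the far side of the keeper bar and sloping down along the slide direction to about 36 mm above the table, 2 to 4 N. 0 hanging free, about 0.05 to 0.1 with the tongue pressed under it, 0.2 with the carrier home and released.
- carrier: Loose aluminium plate 160 x 80 x 10 mm, about 0.35 kg, on the bed between the rails, 2 mm play each side. Origin: centre of its underside; x along the slide direction. From the front: flat tongue (x 15 to 80 mm), dental model with white teeth (x -27 to 18 mm, up to 32 mm high), green upright rib across (x -38 to -30 mm, 60 mm wide, top 28 mm above the underside), then the green thumb pad.
- pad (a point): Centre of the top of the green thumb pad on the carrier: flat, 40 mm along x by 60 mm wide, 16 mm above the carrier's underside (52 mm above the table at the start). The rib's rear face, which a fingertip can push against, stands 20 mm ahead of this point and rises 12 mm above the pad.
- nose (a point): Middle of the front face of the carrier's tongue, 80 mm ahead of the carrier's origin and 5 mm above its underside.
- stop (a point): Point on the face of the red end stop, on the track's centre line, where the nose must arrive (41 mm above the table).
- jar: Bystander: amber jar with white lid, 44 mm diameter, 55 mm high, standing beside the dock; origin at its underside.
- cast: Bystander: loose dental cast, 42 x 56 mm, 22 mm high, beside the dock; origin at its underside.
- cup: Bystander: blue ceramic cup, 52 mm diameter, 50 mm high, beside the dock; origin at its underside.
- bar (a point): Middle of the lower near edge of the blue keeper bar: a rigid bar across the track, x = 45 to 57 mm in the dock's frame, underside 42 mm and top 50 mm above the table. It blocks a carrier that is not pressed down.
There are look-alikes about, which are no part of the job. Several things have the shape of the carrier; the one meant has the colours described above.

How it is judged:
On the way, in this order (a step that is already met when the one before it is completed fails the run):
1. the fingers press the carrier and its bed down before the tongue reaches the keeper bar or as it enters (value of joint bed above 0.003 m and contact force between the fingers and carrier above 4 N and x of nose in the frame of dock below 0.058 m), for 0.05 s.
2. the tongue, pressed down, slides under the keeper bar and lifts the leaf spring (x of nose in the frame of dock above 0.08 m and z of carrier in the frame of dock below 0.034 m and value of joint leaf above 0.03 rad), for 0.05 s.
At the end, for the whole second after the job is handed in: The carrier rests released with its nose within 4 mm of the red end stop, its tongue under the keeper bar (nose point lower than 39.5 mm), straight in the track, the leaf spring lifted by it and the bed still pressed down more than 2 mm by the clamping (x of nose in the frame of dock above 0.096 m and z of nose in the frame of dock below 0.0395 m and angle between the x axis of carrier and the x axis of dock, either way round below 0.06 rad and value of joint bed above 0.002 m and value of joint leaf above 0.03 rad and linear speed of carrier below 0.01 m/s); the robot touches nothing.
It fails at once if the carrier is lifted in or out of its track (more than 10 mm above where it started, or tipped) (z of carrier in the frame of dock above 0.046 m or angle between carrier's own z axis and vertical above 0.2 rad).
It fails at once if the jar is disturbed (moved more than 20 mm) (distance of jar from where it was at the start of the episode above 0.02 m).
It fails at once if the cast is disturbed (moved more than 20 mm) (distance of cast from where it was at the start of the episode above 0.02 m).
It fails at once if the cup is disturbed (moved more than 20 mm) (distance of cup from where it was at the start of the episode above 0.02 m).
It also fails if it takes over 38 s, if anything falls off the work surface, if the arm or the gripper's body presses on something with over 40 N, if the wrist force passes 120 N, or if a joint passes its speed limit or range.

## Robot

A 6-joint arm with a two-finger parallel gripper is mounted at the origin on the work surface. World frame = base frame: x ahead of the robot, y to its left, z up, the work surface at z = 0. Lengths are in m, angles in rad, forces in N, time in s.
With the tool pointing down it reaches from about 0.3 to 0.95 m from the base axis. Payload 3.1 kg.
Tool frame: the origin (TCP) lies on the centre line of the jaws, within the pads' length; the fingertips stand 11 mm ahead of it and the grasp point (between the pads) lies 8 mm behind it; z points along the fingers, y is the line along which they close (so a half turn about z gives the same grasp; the last joint's range is limited). The gripper opens to 85 mm and grips with 20 to 120 N. Pads are 22 mm wide; open, the fingers measure 114 mm over their backs; the gripper's body (76 mm by 85 mm) begins 54 mm behind the grasp point. The pads swing forward as they close: fully open they stand 13 mm farther back than shut.
Start: joints at [-1.337, 0.308, 1.634, -0, 1.2, -0.07], TCP at [0.187, -0.596, 0.242] pointing down, gripper open.
Joint ranges: [-3.06, 3.06], [-0.79, 1.96], [0.05, 2.63], [-1.19, 4.34], [0.05, 2.64], [-2.94, 2.94]. Speed limits (rad/s): [2.79, 2.79, 3.14, 3.14, 3.14, 3.14].

## Interface

Orientations are given as [roll, pitch, yaw] about the fixed x, y, z axes, in that order (R = Rz(yaw) Ry(pitch) Rx(roll)).
In Python, from workcell import arm gives the robot as it stands.
- The arm moves only by the tool jog_arm, never from a script. Its argument "motion" is a list of rows, each an object of numbers: "x", "y", "z": the shift along the tool's x, y, z in a scale on which 1.0 is 100 cm; "roll": the turn about the tool's z in fractions of the full range, 1 being 45 degrees. In form: [{"x": .., "y": .., "z": .., "roll": ..}, ...]. A call has exactly 5 rows; each row is the pose to reach, as a shift and turn from the pose commanded when the call began, along the tool's axes at that moment; what a row does not reach only later rows make up. A row lasts 1/10 s, in which the tool goes at most 50 mm and 8.59 degrees, less where a joint would pass 70% of its speed; a pose out of reach is approached as far as the arm can. A call with a gripper value outside its range is refused whole. "jaw" is the finger opening in cm, from 0 to 8.54, set as the call begins (left out, the last holds). The fingers move at their own pace and stop on an object; the grip force is fixed at half the most. Time passes only in rows, so rows that repeat a pose let the fingers close, or fill a call up. It gives the time, the measured TCP pose, the force, the opening and the grip force at its end, in the units of the state.
- arm.get_obs(): the state, without advancing time (a new reading comes with each control period).
- arm.get_image(name): name is "side" or "top"; returns (picture, depth): 384x512x3 uint8, blue, green, red; 384x512 float32, m along the optical axis (not along the pixel's ray), 0 where there is no reading.
- arm.camera_params(name): a dict with "mtx" (3x3 intrinsics, pixels), "origin" and "rotation" of the camera in the world. Camera axes: x right, y up, looking along -z (the intrinsics and any distortion apply to the point x, -y, -z); pixel columns grow to the right and rows downward; lengths in m; the calibration is good to about 2 mm. A picture is of the moment at which its call begins. camera_params takes no time and is no camera call.
- arm.close_job(): hands the job in; it is judged then, once.
The state is a dict: "time_s": time; "joint_pos": joint angles; "dq": joint speeds; "joint_torque": joint torques, N m; "ee_pos": TCP position; "tool_rot": TCP orientation; "contact_force": force on the tool from outside, world axes, zero at the start; "ft_torque": the same for the moment, N m; "width": finger opening in m; "grip_force": force on a finger pad.
Only numpy, scipy, OpenCV 4.12 (cv2) and the standard library are available. Lean on these libraries where they do the work, as an engineer would, in place of code of your own. Each camera call takes 0.05 s, during which the arm holds its last target. There are 200 camera calls.

## Working session

There is one attempt and no reset: what is moved stays moved. The work goes in short steps, Python scripts to look and compute and a tool call to move; the robot and the scene stay as the last step left them, time stands still between calls to the robot, and variables do not carry over. Pictures are saved under pics/ and viewed, at most 10 in all, crops included, and the job is handed in when it is done.

Besides the shell and the picture viewer there is one more tool, called after "Call:" as name([rows], argument=value, ...), one row to a line, values as JSON. jog_arm: Moves the arm, as the interface text tells. Its arguments: {"type":"object","properties":{"motion":{"type":"array"},"jaw":{"type":"number"}},"required":["motion"]}

```bash
mkdir -p pics; ls; cat > h.py <<'E'
import numpy as np, cv2
from workcell import arm
def pts(name):
    im,d=arm.get_image(name); p=arm.camera_params(name); K=np.array(p['mtx'])
    v,u=np.mgrid[:d.shape[0],:d.shape[1]]
    c=np.stack([(u-K[0,2])/K[0,0]*d,-(v-K[1,2])/K[1,1]*d,-d],-1)
    w=c@np.array(p['rotation']).T+np.array(p['origin']); w[d==0]=np.nan
    return im,d,w
E
python3 - <<'E'
from h import *
for n in('side','top'):
    im,d,w=pts(n); cv2.imwrite(f'pics/{n}0.png',im); np.save(f'{n}0.npy',w)
    print(n,arm.camera_params(n))
print(arm.get_obs())
E
```

```text
picsTraceback (most recent call last):
  File "<stdin>", line 3, in <module>
  File "h.py", line 7, in pts
    w=c@np.array(p['rotation']).T+np.array(p['origin']); w[d==0]=np.nan
      ~~~~~~~~~~~~~~~~~~~~~~~~~~~^~~~~~~~~~~~~~~~~~~~~~
ValueError: operands could not be broadcast together with shapes (384,512) (3,)
```

```bash
python3 - <<'E'
from workcell import arm
for n in('side','top'): print(n,arm.camera_params(n))
print(arm.get_obs())
E
```

```text
side {'mtx': array([[433.07922947,   0.        , 253.93800517],
       [  0.        , 433.07922947, 188.9480298 ],
       [  0.        ,   0.        ,   1.        ]]), 'origin': array([-0.00963591,  0.72716828,  0.86724662]), 'rotation': array([ 0.88330026, -0.0190302 , -2.48867062])}
top {'mtx': array([[408.7517688 ,   0.        , 258.85892459],
       [  0.        , 408.7517688 , 190.66335279],
       [  0.        ,   0.        ,   1.        ]]), 'origin': array([ 0.44307862, -0.04889988,  1.18019058]), 'rotation': array([ 0.10798052, -0.00468709, -1.56392886])}
{'time_s': 0.05, 'joint_pos': array([-1.33666898e+00,  3.09022338e-01,  1.63519334e+00, -1.37258888e-05,
        1.19968011e+00, -6.96728180e-02]), 'dq': array([ 6.93746996e-04, -2.91671725e-04, -1.86558610e-04,  6.83046309e-04,
        5.64430846e-04,  2.82890681e-05]), 'joint_torque': array([-1.13515209e-03, -4.16704810e+01, -2.77868021e+01, -2.41356602e-04,
        4.46816426e-03, -6.22480115e-06]), 'ee_pos': array([ 0.18676938, -0.59560835,  0.24103301]), 'tool_rot': array([-3.13929422e+00, -1.47587028e-04,  3.03804985e-01]), 'contact_force': array([ 0.4364579 , -0.46457236,  0.19596255]), 'ft_torque': array([0.01178789, 0.00184578, 0.01619567]), 'grip_force': 0.0, 'width': 0.08525918213311708}
```

Rotation is rpy, so I convert it.

```bash
sed -i "s/np.array(p\['rotation'\])/R.from_euler('xyz',p['rotation']).as_matrix()/; 1a from scipy.spatial.transform import Rotation as R" h.py
python3 - <<'E'
from h import *
for n in('side','top'):
    im,d,w=pts(n); cv2.imwrite(f'pics/{n}0.png',im); np.save(f'{n}0.npy',w)
    print(n,w[190,250],w[20,20],w[360,490])
E
```

```text
side [ 0.62596901 -0.11065597 -0.00064817] [ 1.97037644 -0.19519333  0.2160072 ] [-0.13054774  0.02255169  0.00193468]
top [ 0.57100459 -0.02810117  0.01631974] [ 1.49377776  1.13264589 -0.7474083 ] [ 0.18500614 -0.54103903  0.28934626]
```

View pics/top0.png

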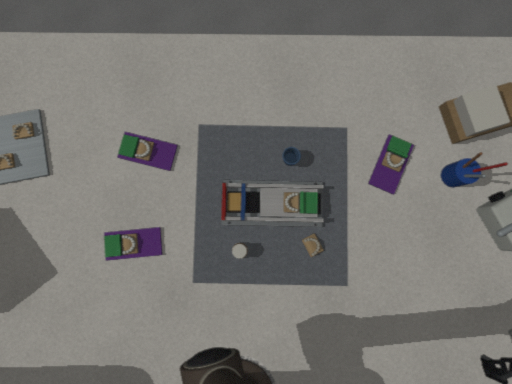

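View pics/side0.png

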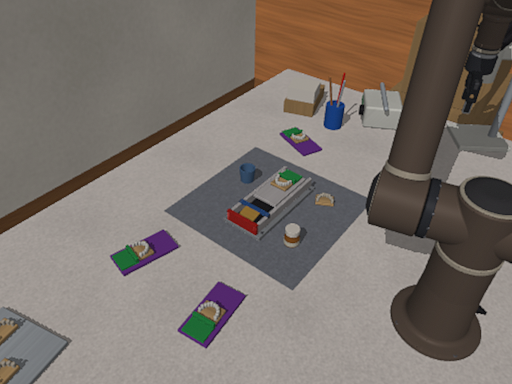

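The top view shows the dock in the middle of the mat: red stop at about (225,202), bar at (243,202), brass leaf at (234,202) and pad at (309,202). The slide direction is image left, roughly world +y. The cup is at (291,157), the jar at (239,251) and the cast at (313,245). In the side view the pad is at about (290,178) and the stop at (242,221).

```bash
cat >> h.py <<'E'
def feats(w,im,box):
    b,g,r=[im[...,i].astype(int) for i in range(3)]
    m=np.zeros(b.shape,bool); m[box[1]:box[3],box[0]:box[2]]=1
    out={}
    for k,c in dict(green=(g>r+30)&(g>b+20),red=(r>g+60)&(r>b+60),blue=(b>r+30)&(b>g+15),brass=(r>b+60)&(g>b+30)&(r<g+70)).items():
        out[k]=w[c&m&~np.isnan(w[...,0])]
    return out
E
python3 - <<'E'
from h import *
np.set_printoptions(precision=4,suppress=True)
box={'top':(215,175,330,232),'side':(222,165,320,238)}
for n in box:
    im=cv2.imread(f'pics/{n}0.png'); w=np.load(f'{n}0.npy'); f=feats(w,im,box[n])
    for k,p in f.items():
        print(n,k,len(p)); 
        if len(p): 
            z=np.percentile(p[:,2],80); q=p[abs(p[:,2]-z)<.006]
            print('  pct',np.percentile(p,[3,50,97],axis=0).ravel(),'topmean',q.mean(0),len(q))
            r=cv2.minAreaRect((q[:,:2]*1000).astype(np.float32)); print('  rect mm',r)
# dock axis: high points (rails) in top
w=np.load('top0.npy'); b=w[175:232,215:330].reshape(-1,3); q=b[(b[:,2]>.035)&(b[:,2]<.06)]
print(cv2.minAreaRect((q[:,:2]*1000).astype(np.float32)))
# heights along the track's line
for c in range(222,326,4): print(c,w[202,c],w[184,c,2],w[222,c,2])
E
```

```text
top green 359
  pct [ 0.5073 -0.2136  0.0432  0.535  -0.1899  0.0513  0.5612 -0.1664  0.0652] topmean [ 0.5353 -0.1924  0.0525] 221
  rect mm ((535.1203002929688, -189.44046020507812), (45.63857650756836, 56.22718048095703), 89.68585205078125)
top red 77
  pct [0.489  0.0427 0.0454 0.5308 0.0454 0.0492 0.5806 0.0482 0.0531] topmean [0.5338 0.0451 0.0496] 74
  rect mm ((535.0603637695312, 45.73040008544922), (97.97876739501953, 5.88972282409668), 0.4528864622116089)
top blue 125
  pct [ 0.4895 -0.0147  0.0341  0.5366 -0.0095  0.0491  0.5815 -0.0045  0.0527] topmean [ 0.5339 -0.009   0.0495] 109
  rect mm ((535.4716796875, -8.26409912109375), (97.64148712158203, 8.517629623413086), 0.6026206612586975)
top brass 144
  pct [0.5146 0.0019 0.0354 0.5369 0.0132 0.041  0.5567 0.0248 0.0455] topmean [0.5355 0.0125 0.0416] 125
  rect mm ((535.625, 14.134432792663574), (25.081613540649414, 42.39616775512695), 89.18795013427734)
side green 180
  pct [ 0.5051 -0.2127  0.0487  0.5299 -0.1916  0.054   0.5598 -0.1656  0.0669] topmean [ 0.5321 -0.1708  0.0622] 60
  rect mm ((528.1504516601562, -182.2
[... 2021 characters left out ...]
.128   0.0624] 0.039345758989292934 0.010025522563718914
290 [ 0.5344 -0.1397  0.0529] 0.040024698836857775 0.014229222955141063
294 [ 0.5341 -0.1504  0.057 ] 0.044158554462363275 0.012245720847697816
298 [ 0.5348 -0.1622  0.0499] 0.04204626453492821 0.014476786585978507
302 [ 0.5336 -0.1715  0.066 ] 0.009101362532330626 0.013192783537157693
306 [ 0.535  -0.1845  0.049 ] 0.013912302806784904 0.016787430141890214
310 [ 0.535  -0.1954  0.0507] 0.009878282786060844 0.0107038482864521
314 [ 0.5349 -0.2062  0.0526] 0.014436215314325374 0.01634759205531533
318 [ 0.5363 -0.2198  0.036 ] 0.011798772643870414 0.01027558357438485
322 [ 0.5395 -0.2369 -0.0012] 0.001045680631240442 0.0019767385558999706
```

Both views agree: the dock runs along world +y at x≈0.535, with its origin at y≈-0.060 and stop face at y≈0.040. The pad centre is at y≈-0.196, z≈0.052, and the rib's rear face is at y≈-0.176. I'll bring closed fingers above the pad at yaw 90°, so the push is along tool x.

The rows are not in the units I measure in: shifts go in shares of 100 cm and turns go in shares of 45 degrees. I convert before sending: 18 cm / 100 = 0.18, 15 cm / 100 = 0.15, -36 degrees / 45 = -0.8.

Call:
jog_arm([
  {"x": 0.03, "y": -0.02, "z": 0, "roll": -0.1556},
  {"x": 0.07, "y": -0.044, "z": 0, "roll": -0.3333},
  {"x": 0.11, "y": -0.069, "z": 0, "roll": -0.5111},
  {"x": 0.15, "y": -0.094, "z": 0, "roll": -0.6889},
  {"x": 0.18, "y": -0.112, "z": 0, "roll": -0.8},
], jaw=0)

```text
time_s: 0.65
ee_pos: [0.3263, -0.4331, 0.2418]
tool_rot: [-3.141, -0.001, 0.937]
contact_force: [0.1, 0.3, -0.6]
width: 0.012
grip_force: 0.0
```

```bash
cat > s.py <<'E'
from h import *; import sys
np.set_printoptions(precision=4,suppress=True)
o=arm.get_obs(); M=R.from_euler('xyz',o['tool_rot']).as_matrix()
print(o['time_s'],o['ee_pos'],o['tool_rot'],o['contact_force'],o['width'])
t=np.array([float(a) for a in sys.argv[1:4]])
print('tool delta cm',M.T@(t-o['ee_pos'])*100,'roll deg',-np.degrees(np.pi/2-o['tool_rot'][2]))
w=np.load('top0.npy')
E
python3 s.py .535 -.192 .11
python3 - <<'E'
from h import *
# track axis from rail-top edge rows: fit lines through rail high points
w=np.load('top0.npy')
for xs in((.575,.592),(.478,.497)):
    q=w[175:232,215:330].reshape(-1,3); q=q[(q[:,2]>.036)&(q[:,0]>xs[0])&(q[:,0]<xs[1])&(q[:,1]<-.02)&(q[:,1]>-.22)]
    if len(q)>5: print(len(q),q.mean(0),np.polyfit(q[:,1],q[:,0],1))
E
```

```text
0.65 [ 0.3263 -0.4331  0.2418] [-3.1407 -0.0011  0.9373] [ 0.1129  0.2696 -0.6145] 0.012038221963203767
tool delta cm [31.7748  2.5583 13.2174] roll deg -36.29703375273535
263 [ 0.58140745 -0.12008392  0.0425837 ] [0.01563538 0.583285  ]
317 [ 0.48896202 -0.12375952  0.04308641] [0.00172539 0.48917556]
```

Converted, 20 cm / 100 = 0.2, 17 cm / 100 = 0.17, -35 degrees / 45 = -0.7778.

Call:
jog_arm([
  {"x": 0.04, "y": 0.003, "z": 0, "roll": -0.1778},
  {"x": 0.085, "y": 0.007, "z": 0, "roll": -0.3556},
  {"x": 0.13, "y": 0.011, "z": 0.01, "roll": -0.5333},
  {"x": 0.17, "y": 0.014, "z": 0.02, "roll": -0.7111},
  {"x": 0.2, "y": 0.016, "z": 0.03, "roll": -0.7778},
])

```text
time_s: 1.15
ee_pos: [0.4585, -0.2825, 0.2118]
tool_rot: [3.141, -0.0, 1.548]
contact_force: [-0.7, -0.6, -0.2]
width: -0.0003
grip_force: 0.0
```

Call:
jog_arm([
  {"x": 0, "y": 0, "z": 0, "roll": 0},
  {"x": 0, "y": 0, "z": 0, "roll": 0},
  {"x": 0, "y": 0, "z": 0, "roll": 0},
  {"x": 0, "y": 0, "z": 0, "roll": 0},
  {"x": 0, "y": 0, "z": 0, "roll": 0},
])

```text
time_s: 1.65
ee_pos: [0.4569, -0.2857, 0.2127]
tool_rot: [3.141, 0.001, 1.541]
contact_force: [-0.5, -0.6, -0.5]
width: -0.0002
grip_force: 0.0
```

```bash
python3 s.py .535 -.192 .11
```

```text
1.65 [ 0.4569 -0.2857  0.2127] [3.141  0.0005 1.5411] [-0.4696 -0.6339 -0.4937] -0.00023374556714839576
tool delta cm [ 9.6034  7.5235 10.2693] roll deg -1.7032021066582328
```

Converted, 10.2 cm / 100 = 0.102, 9.6 cm / 100 = 0.096, -1.2 degrees / 45 = -0.0267.

Call:
jog_arm([
  {"x": 0.025, "y": 0.02, "z": 0.02, "roll": -0.0267},
  {"x": 0.055, "y": 0.043, "z": 0.045, "roll": -0.0267},
  {"x": 0.08, "y": 0.063, "z": 0.07, "roll": -0.0267},
  {"x": 0.096, "y": 0.075, "z": 0.09, "roll": -0.0267},
  {"x": 0.096, "y": 0.075, "z": 0.102, "roll": -0.0267},
])

```text
time_s: 2.15
ee_pos: [0.5352, -0.1893, 0.1087]
tool_rot: [-3.14, -0.001, 1.566]
contact_force: [-1.0, -0.1, -0.4]
width: 0.0
grip_force: 0.0
```

Call:
jog_arm([
  {"x": 0, "y": 0, "z": 0, "roll": 0},
  {"x": 0, "y": 0, "z": 0, "roll": 0},
  {"x": 0, "y": 0, "z": 0, "roll": 0},
  {"x": 0, "y": 0, "z": 0, "roll": 0},
  {"x": 0, "y": 0, "z": 0, "roll": 0},
])

```text
time_s: 2.65
ee_pos: [0.5352, -0.1916, 0.1113]
tool_rot: [3.14, 0.001, 1.563]
contact_force: [-0.9, 0.6, -0.3]
width: -0.0003
grip_force: 0.0
```

```bash
python3 s.py .535 -.191 .063; python3 - <<'E'
from h import *
o=[]
for n,b in(('top',(200,140,340,260)),('side',(210,130,350,250))):
    im,d,w=pts(n); o.append(cv2.resize(im[b[1]:b[3],b[0]:b[2]],(400,343)))
cv2.imwrite('pics/a1.png',np.hstack(o))
E
```

```text
2.65 [ 0.5352 -0.1916  0.1113] [3.1399 0.0008 1.5629] [-0.9216  0.616  -0.2538] -0.00025159442135692093
tool delta cm [ 0.0646 -0.0312  4.8333] roll deg -0.45224379788675756
```

View pics/a1.png

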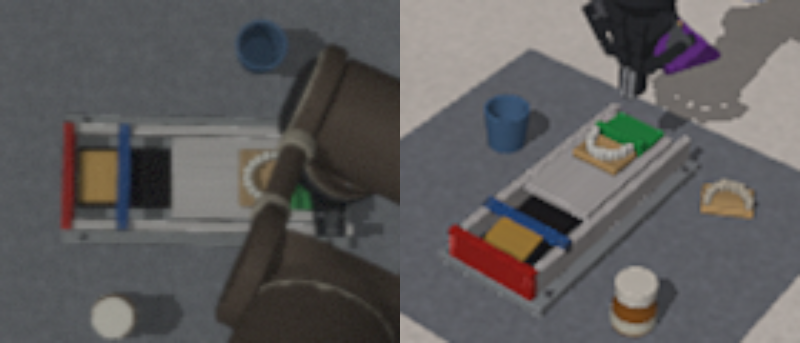

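The side crop shows the closed fingers at (630,90), poised above the green pad at (630,130), and everything else undisturbed. In the top crop the tongue's front edge is at about (170,178). Descending.

Converted, 4.2 cm / 100 = 0.042, 4 cm / 100 = 0.04.

Call:
jog_arm([
  {"x": 0, "y": 0, "z": 0.012, "roll": 0},
  {"x": 0, "y": 0, "z": 0.024, "roll": 0},
  {"x": 0, "y": 0, "z": 0.034, "roll": 0},
  {"x": 0, "y": 0, "z": 0.04, "roll": 0},
  {"x": 0, "y": 0, "z": 0.042, "roll": 0},
])

```text
time_s: 3.25
ee_pos: [0.5338, -0.1902, 0.0665]
tool_rot: [-3.139, -0.001, 1.564]
contact_force: [0.4, -0.9, -0.0]
width: -0.0001
grip_force: 0.0
```

Call:
jog_arm([
  {"x": 0, "y": 0, "z": 0.001, "roll": 0},
  {"x": 0, "y": 0, "z": 0.002, "roll": 0},
  {"x": 0, "y": 0, "z": 0.003, "roll": 0},
  {"x": 0, "y": 0, "z": 0.004, "roll": 0},
  {"x": 0, "y": 0, "z": 0.004, "roll": 0},
])

```text
time_s: 3.75
ee_pos: [0.535, -0.1908, 0.0644]
tool_rot: [3.141, 0.0, 1.564]
contact_force: [-0.6, -0.3, 0.6]
width: 0.0004
grip_force: 0.0
```

Call:
jog_arm([
  {"x": 0, "y": 0, "z": 0.001, "roll": 0},
  {"x": 0, "y": 0, "z": 0.002, "roll": 0},
  {"x": 0, "y": 0, "z": 0.003, "roll": 0},
  {"x": 0, "y": 0, "z": 0.003, "roll": 0},
  {"x": 0, "y": 0, "z": 0.003, "roll": 0},
])

```text
time_s: 4.25
ee_pos: [0.5352, -0.1909, 0.063]
tool_rot: [-3.141, 0.0, 1.564]
contact_force: [-3.0, 1.5, 9.7]
width: 0.0005
grip_force: 4.8
```

Converted, 0.4 cm / 100 = 0.004, 0.3 cm / 100 = 0.003.

Call:
jog_arm([
  {"x": 0, "y": 0, "z": 0.001, "roll": 0},
  {"x": 0, "y": 0, "z": 0.002, "roll": 0},
  {"x": 0, "y": 0, "z": 0.003, "roll": 0},
  {"x": 0, "y": 0, "z": 0.004, "roll": 0},
  {"x": 0, "y": 0, "z": 0.004, "roll": 0},
])

```text
time_s: 4.75
ee_pos: [0.5352, -0.1909, 0.0594]
tool_rot: [-3.141, -0.0, 1.564]
contact_force: [-4.1, 2.1, 12.9]
width: 0.0002
grip_force: 6.3
```

Call:
jog_arm([
  {"x": 0, "y": 0, "z": 0.001, "roll": 0},
  {"x": 0, "y": 0, "z": 0.002, "roll": 0},
  {"x": 0, "y": 0, "z": 0.003, "roll": 0},
  {"x": 0, "y": 0, "z": 0.003, "roll": 0},
  {"x": 0, "y": 0, "z": 0.003, "roll": 0},
])

```text
time_s: 5.25
ee_pos: [0.5352, -0.1909, 0.0568]
tool_rot: [-3.141, -0.0, 1.564]
contact_force: [-5.3, 2.8, 13.9]
width: -0.0002
grip_force: 7.2
```

Converted, 1.2 cm / 100 = 0.012, 0.8 cm / 100 = 0.008.

Call:
jog_arm([
  {"x": 0, "y": 0, "z": 0.001, "roll": 0},
  {"x": 0.002, "y": 0, "z": 0.001, "roll": 0},
  {"x": 0.005, "y": 0, "z": 0.001, "roll": 0},
  {"x": 0.008, "y": 0, "z": 0.001, "roll": 0},
  {"x": 0.012, "y": 0, "z": 0.001, "roll": 0},
])

```text
time_s: 5.75
ee_pos: [0.5381, -0.1833, 0.0573]
tool_rot: [3.135, 0.008, 1.566]
contact_force: [-3.4, -8.9, 14.3]
width: -0.0002
grip_force: 8.9
```

Converted, 2 cm / 100 = 0.02, 1.6 cm / 100 = 0.016.

Call:
jog_arm([
  {"x": 0.004, "y": 0, "z": 0, "roll": 0},
  {"x": 0.008, "y": 0, "z": 0, "roll": 0},
  {"x": 0.012, "y": 0, "z": 0, "roll": 0},
  {"x": 0.016, "y": 0, "z": 0, "roll": 0},
  {"x": 0.02, "y": 0, "z": 0, "roll": 0},
])

```text
time_s: 6.25
ee_pos: [0.5385, -0.1636, 0.0575]
tool_rot: [3.135, 0.009, 1.566]
contact_force: [-3.8, -9.6, 13.0]
width: 0.0
grip_force: 10.8
```

```bash
cat > look.py <<'E'
from h import *; import sys
np.set_printoptions(precision=4,suppress=True)
o=[]
for n,b in(('top',(200,140,340,260)),('side',(210,130,350,250))):
    im,d,w=pts(n); o.append(cv2.resize(im[b[1]:b[3],b[0]:b[2]],(400,343),interpolation=cv2.INTER_CUBIC))
cv2.imwrite(f'pics/{sys.argv[1]}.png',np.hstack(o))
print(arm.get_obs()['time_s'],arm.get_obs()['ee_pos'],arm.get_obs()['contact_force'])
E
python3 look.py a2
```

```text
6.35 [ 0.5385 -0.163   0.0574] [-3.3803 -7.9094 14.0733]
```

View pics/a2.png

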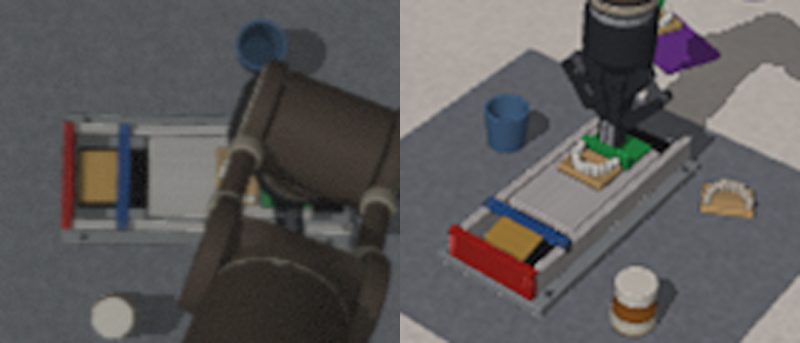

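The carrier follows the fingers: its front edge is now at about (148,178) in the top crop, and the rib is in contact in the side crop at (615,150). I'll press about 1.5 mm deeper and keep sliding.

Converted, 1.2 cm / 100 = 0.012, 0.9 cm / 100 = 0.009.

Call:
jog_arm([
  {"x": 0, "y": 0, "z": 0.0015, "roll": 0},
  {"x": 0.003, "y": 0, "z": 0.0015, "roll": 0},
  {"x": 0.006, "y": 0, "z": 0.0015, "roll": 0},
  {"x": 0.009, "y": 0, "z": 0.0015, "roll": 0},
  {"x": 0.012, "y": 0, "z": 0.0015, "roll": 0},
])

```text
time_s: 6.85
ee_pos: [0.5387, -0.1518, 0.0561]
tool_rot: [3.135, 0.009, 1.566]
contact_force: [-3.9, -11.2, 16.2]
width: 0.0002
grip_force: 11.3
```

Converted, 1.5 cm / 100 = 0.015, 1.2 cm / 100 = 0.012.

Call:
jog_arm([
  {"x": 0.003, "y": 0, "z": 0, "roll": 0},
  {"x": 0.006, "y": 0, "z": 0, "roll": 0},
  {"x": 0.009, "y": 0, "z": 0, "roll": 0},
  {"x": 0.012, "y": 0, "z": 0, "roll": 0},
  {"x": 0.015, "y": 0, "z": 0, "roll": 0},
])

```text
time_s: 7.35
ee_pos: [0.5389, -0.1366, 0.056]
tool_rot: [3.134, 0.008, 1.566]
contact_force: [-4.5, -10.7, 14.9]
width: 0.0002
grip_force: 11.3
```

Converted, 1.5 cm / 100 = 0.015, 1.2 cm / 100 = 0.012.

Call:
jog_arm([
  {"x": 0.003, "y": 0, "z": 0, "roll": 0},
  {"x": 0.006, "y": 0, "z": 0, "roll": 0},
  {"x": 0.009, "y": 0, "z": 0, "roll": 0},
  {"x": 0.012, "y": 0, "z": 0, "roll": 0},
  {"x": 0.015, "y": 0, "z": 0, "roll": 0},
])

```text
time_s: 7.85
ee_pos: [0.5391, -0.1214, 0.056]
tool_rot: [3.134, 0.008, 1.566]
contact_force: [-3.8, -10.1, 15.4]
width: -0.0001
grip_force: 11.3
```

Call:
jog_arm([
  {"x": 0.003, "y": 0, "z": 0.0005, "roll": 0},
  {"x": 0.006, "y": 0, "z": 0.0005, "roll": 0},
  {"x": 0.009, "y": 0, "z": 0.0005, "roll": 0},
  {"x": 0.012, "y": 0, "z": 0.0005, "roll": 0},
  {"x": 0.015, "y": 0, "z": 0.0005, "roll": 0},
])

```text
time_s: 8.35
ee_pos: [0.5392, -0.1068, 0.0553]
tool_rot: [3.134, 0.009, 1.567]
contact_force: [-3.0, -12.6, 13.6]
width: -0.0003
grip_force: 11.3
```

Converted, 1.1 cm / 100 = 0.011, 0.9 cm / 100 = 0.009.

Call:
jog_arm([
  {"x": 0.003, "y": 0, "z": 0, "roll": 0},
  {"x": 0.006, "y": 0, "z": 0, "roll": 0},
  {"x": 0.009, "y": 0, "z": 0, "roll": 0},
  {"x": 0.011, "y": 0, "z": 0, "roll": 0},
  {"x": 0.011, "y": 0, "z": 0, "roll": 0},
])

```text
time_s: 8.85
ee_pos: [0.5394, -0.0952, 0.0552]
tool_rot: [3.134, 0.008, 1.566]
contact_force: [-3.0, -11.2, 12.8]
width: -0.0001
grip_force: 12.8
```

```bash
python3 look.py a3
```

```text
8.95 [ 0.5394 -0.0952  0.0552] [ -2.6442 -10.3828  13.152 ]
```

View pics/a3.png

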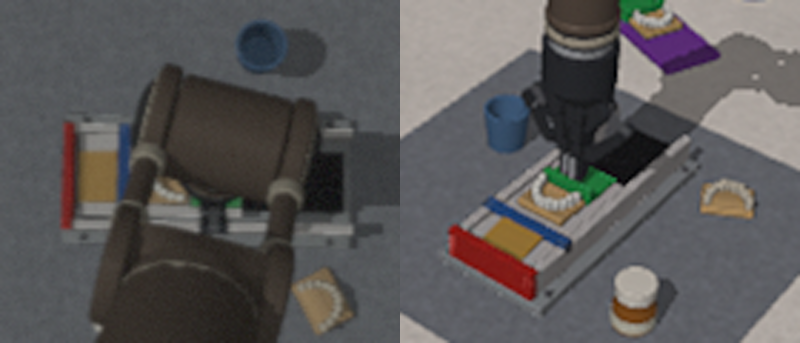

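The tongue is under the bar and leaf, with silver visible at about (70,178) either side of the leaf in the top crop. The last few mm go in small steps until the force rises at the stop.

Converted, 0.4 cm / 100 = 0.004, 0.3 cm / 100 = 0.003.

Call:
jog_arm([
  {"x": 0.001, "y": 0, "z": 0, "roll": 0},
  {"x": 0.002, "y": 0, "z": 0, "roll": 0},
  {"x": 0.003, "y": 0, "z": 0, "roll": 0},
  {"x": 0.004, "y": 0, "z": 0, "roll": 0},
  {"x": 0.004, "y": 0, "z": 0, "roll": 0},
])

```text
time_s: 9.45
ee_pos: [0.5395, -0.0913, 0.0551]
tool_rot: [3.134, 0.008, 1.566]
contact_force: [-2.3, -11.0, 13.4]
width: 0.0001
grip_force: 12.8
```

Converted, 0.3 cm / 100 = 0.003, 0.2 cm / 100 = 0.002.

Call:
jog_arm([
  {"x": 0.001, "y": 0, "z": 0, "roll": 0},
  {"x": 0.002, "y": 0, "z": 0, "roll": 0},
  {"x": 0.003, "y": 0, "z": 0, "roll": 0},
  {"x": 0.003, "y": 0, "z": 0, "roll": 0},
  {"x": 0.003, "y": 0, "z": 0, "roll": 0},
])

```text
time_s: 9.95
ee_pos: [0.5395, -0.0895, 0.0552]
tool_rot: [3.134, 0.01, 1.567]
contact_force: [-3.8, -14.9, 13.3]
width: 0.0003
grip_force: 13.5
```

Call:
jog_arm([
  {"x": 0.001, "y": 0, "z": 0, "roll": 0},
  {"x": 0.002, "y": 0, "z": 0, "roll": 0},
  {"x": 0.002, "y": 0, "z": 0, "roll": 0},
  {"x": 0.002, "y": 0, "z": 0, "roll": 0},
  {"x": 0.002, "y": 0, "z": 0, "roll": 0},
])

```text
time_s: 10.45
ee_pos: [0.5396, -0.0894, 0.0552]
tool_rot: [3.134, 0.013, 1.569]
contact_force: [-3.4, -20.1, 11.9]
width: -0.0
grip_force: 14.8
```

Converted, 0.2 cm / 100 = 0.002, 0.1 cm / 100 = 0.001.

Call:
jog_arm([
  {"x": 0.001, "y": 0, "z": 0, "roll": 0},
  {"x": 0.002, "y": 0, "z": 0, "roll": 0},
  {"x": 0.002, "y": 0, "z": 0, "roll": 0},
  {"x": 0.002, "y": 0, "z": 0, "roll": 0},
  {"x": 0.002, "y": 0, "z": 0, "roll": 0},
])

```text
time_s: 10.95
ee_pos: [0.5396, -0.0893, 0.0552]
tool_rot: [3.134, 0.016, 1.57]
contact_force: [-3.2, -27.4, 10.2]
width: -0.0001
grip_force: 16.7
```

The TCP stalled at y=-0.0893, as predicted for the home position, and the push force climbed to 27 N, so the carrier is at the stop. I'll relax the push slightly and then lift off straight up.

Converted, -0.6 cm / 100 = -0.006, -0.4 cm / 100 = -0.004.

Call:
jog_arm([
  {"x": -0.002, "y": 0, "z": 0, "roll": 0},
  {"x": -0.004, "y": 0, "z": 0, "roll": 0},
  {"x": -0.004, "y": 0, "z": -0.002, "roll": 0},
  {"x": -0.004, "y": 0, "z": -0.004, "roll": 0},
  {"x": -0.004, "y": 0, "z": -0.006, "roll": 0},
])

```text
time_s: 11.45
ee_pos: [0.5394, -0.0895, 0.0594]
tool_rot: [3.133, 0.01, 1.567]
contact_force: [4.6, -16.1, -8.8]
width: 0.0
grip_force: 8.0
```

Converted, -3 cm / 100 = -0.03, -2 cm / 100 = -0.02.

Call:
jog_arm([
  {"x": 0, "y": 0, "z": -0.003, "roll": 0},
  {"x": 0, "y": 0, "z": -0.006, "roll": 0},
  {"x": 0, "y": 0, "z": -0.01, "roll": 0},
  {"x": 0, "y": 0, "z": -0.02, "roll": 0},
  {"x": 0, "y": 0, "z": -0.03, "roll": 0},
])

```text
time_s: 11.95
ee_pos: [0.5351, -0.0841, 0.0872]
tool_rot: [-3.14, -0.001, 1.563]
contact_force: [0.7, 0.1, 0.5]
width: -0.0002
grip_force: 0.0
```

Converted, -18 cm / 100 = -0.18, -15 cm / 100 = -0.15.

Call:
jog_arm([
  {"x": -0.03, "y": 0, "z": -0.03, "roll": 0},
  {"x": -0.07, "y": -0.01, "z": -0.06, "roll": 0},
  {"x": -0.11, "y": -0.03, "z": -0.09, "roll": 0},
  {"x": -0.15, "y": -0.06, "z": -0.11, "roll": 0},
  {"x": -0.18, "y": -0.08, "z": -0.12, "roll": 0},
])

```text
time_s: 12.45
ee_pos: [0.4547, -0.2645, 0.2102]
tool_rot: [3.138, 0.002, 1.565]
contact_force: [0.0, -0.3, -0.5]
width: 0.0
grip_force: 0.0
```

```bash
python3 look.py a4; python3 - <<'E'
from h import *
np.set_printoptions(precision=4,suppress=True)
im,d,w=pts('top'); f=feats(w,im,(215,175,330,232))
for k,p in f.items(): print(k,len(p),np.percentile(p,[3,50,97],axis=0).ravel())
E
```

```text
12.55 [ 0.4538 -0.2676  0.2108] [ 0.2793  0.433  -0.402 ]
green 363 [ 0.5097 -0.1154  0.0417  0.5372 -0.0929  0.0473  0.5649 -0.0704  0.061 ]
red 81 [0.4891 0.0426 0.0458 0.5304 0.0456 0.0485 0.581  0.0485 0.0518]
blue 114 [ 0.4894 -0.0127  0.0459  0.5323 -0.0094  0.0496  0.583  -0.0044  0.0528]
brass 131 [0.5167 0.0019 0.0408 0.5367 0.0131 0.0443 0.5565 0.0243 0.0478]
```

View pics/a4.png

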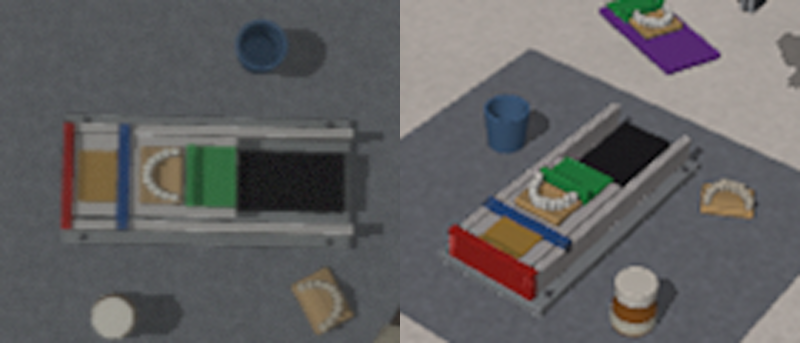

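The carrier is home, with its front edge at the red stop around (72,178). The pad sits about 4 mm lower than at the start, so it is clamped, and the leaf is lifted. The jar, cast and cup haven't moved.

```bash
python3 -c "
from workcell import arm
print(arm.close_job())"
```

```text
the job is handed in; nothing more can be done
None
```

The carrier is loaded against the red end stop, clamped and released, with the jar, cast and cup unmoved, and I handed the job in at about 12.6 s; it returned no verdict.

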